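# Stow the sunglasses under the slatted shelf

### The job

Draw the aluminium tray out to its stop, slip the blue sunglasses over its front lip and under the slatted shelf so that they lie flat on the tray floor, lenses up and parallel to the black pair, and let go; then push the tray fully home with both pairs inside. Do not touch the black pair with the gripper or with the blue pair, and leave the key, the planter and the acrylic box where they are.

Things in the scene. Friction and masses are not known exactly. Their poses are not given: they have to be found in the camera images.
- riser: Low light-ash riser, fixed, 260 deep (x), 440 wide (y), 100 high; origin: centre of its underside on the work surface; +x leads into it, away from the robot; front edge at x = -130. Slatted shelf 18 thick: underside 82, top 100 above the work surface. Cheeks 12 thick at y = +-140 and +-214; tray opening between the inner ones, y -134 to 134. Turned a few degrees at most.
- tray (a joint): Aluminium tray sliding out along the riser's -x. 0 = fully home (outer face of its front lip flush with the riser's front edge), 0.055 m = fully out, at its stop; then only the front 49 of its floor is clear of the shelf. Starts almost home. Friction 1.5 N plus damping 8 N s/m; it stays where it is left.
- tray_floor (a point): Centre of the tray's inner floor, on its surface, 14 above the work surface, axes as the riser's; at riser x = -36.5, y = 0 when home. Floor 175 (x) by 250 (y), no dividers; side and back walls 4 thick; front lip 6 thick, inner face at x = -87.5. Walls and lip rise 22 (36 above the work surface): 46 free between lip and shelf.
- tray_tongue (a point): Centre of the tray's pull tongue: an upright flat bar 40 long (x), 12 thick (y), 22 high, standing out from the middle of the lip towards the robot, top 36 above the work surface. Pinch it across its thickness. At (-113.5, 0, 11) from point tray_floor.
- shades_blue: Folded blue plastic sunglasses, lenses up: 144 long (x), 46 wide (y), 32 high, about 45 g; origin: centre of the underside, z up. Square lens frames at z 22 to 32 have straight sides at y = +-23 for |x| 11 to 72: grip there. Narrower hinge blocks and temples below. Either end may go in first. Start: in front of the riser, long axis within 35 degrees of world y.
- shades_black: The other pair, black with brown lenses; same shape, size, origin. Lies lengthwise (long axis along the tray's x) anywhere across the tray's width and rides with the tray; the wider free strip beside it, about 100 wide or more, may be on either side.
- key: Steel door key lying flat, 92 long (x) x 34 wide x 6 high, origin at its middle on the underside. It lies beside the blue sunglasses on the robot's side, about 75 from their centre line.
- planter: Terracotta planter with a small succulent, 96 in diameter at the rim, about 125 high, 0.75 kg, standing on the riser's deck near the front edge. Origin: centre of its underside.
- acrylic_box: Clear acrylic open box, 100 (x) x 130 (y) x 60 high, walls 4, standing on the riser's deck near the front edge. Origin: centre of its underside. It and the planter may have changed sides.
Not all that is in view belongs to the job. Of the things that look like the shades_blue, the largest one is meant.

How it is judged:
By the outcome, as a careful person would: the job done as asked, in the order asked, and still so for the second after the job is handed in, with the robot touching nothing.
It also fails if it takes over 64 s, if anything falls off the work surface, if the arm or the gripper's body presses on something with over 40 N, if the wrist force passes 120 N, or if a joint passes its speed limit or range.

### The arm

A 6-joint arm with a two-finger parallel gripper is mounted at the origin on the work surface. World frame = base frame: x ahead of the robot, y to its left, z up, the work surface at z = 0. Lengths are in m, angles in rad, forces in N, time in s.
With the tool pointing down it reaches from about 0.225 to 0.875 m from the base axis. Payload 3.4 kg.
Tool frame: the origin (TCP) lies at the very end of the fingers, on their centre line; the grasp point (between the pads) lies 19 mm behind it (manip.grasp_offset is the distance from the TCP to the grasp point, in m); x points along the fingers, y is the direction in which the jaws open and shut, and the axes are right-handed (so a half turn about x gives the same grasp; the last joint's range is limited). The gripper opens to 85 mm and grips with 20 to 120 N. Pads are 22 mm wide; open, the fingers measure 114 mm over their backs; the gripper's body (76 mm by 85 mm) begins 54 mm behind the grasp point. The pads swing forward as they close: fully open they stand 13 mm farther back than shut.
Start: joints at [-1.337, 0.276, 1.505, -0, 1.361, -0.121], TCP at [0.2, -0.539, 0.231] pointing down, gripper open.
Joint ranges: [-2.89, 2.89], [-0.75, 2.08], [0.22, 2.7], [-1.18, 4.32], [0.11, 2.71], [-2.7, 2.7]. Speed limits (rad/s): [2.57, 2.57, 3.14, 3.14, 3.14, 3.14].

### API

Orientations are given as a unit quaternion [w, x, y, z].
In Python, from rig import manip gives the robot as it stands.
- The arm moves only by the tool step_arm, never from a script. Its argument "increments" is a list of rows, each an object with "grip": the opening, from 0 (shut) to 1 (fully open); "delta_pos": the shift along the world's x, y, z in m, a list of three; "twist": the turn about the world's z in degrees. A call has 1 to 10 rows; each row shifts and turns the commanded pose from where the row before left it; what a row does not reach is not made up. A row lasts 1/12 s, in which the tool goes at most 41.7 mm and 7.16 degrees, less where a joint would pass 70% of its speed; a pose out of reach is approached as far as the arm can. A call with a gripper value outside its range is refused whole. The fingers move at their own pace and stop on an object; "force" is the grip in N (left out, the last holds). Time passes only in rows, so rows that do not move let the fingers close. It gives the time, the measured TCP pose, the force and the opening at its end, in the units of the state.
- manip.get_state(): the state, without advancing time (a new reading comes with each control period).
- manip.get_image(name): name is "scene" or "side" or "wrist"; returns a dict with "img" (420x560x3 uint8, red, green, blue), "fx", "fy", "cx", "cy" (pixels), "rvec" (rotation vector, rad) and "tvec" (3), from world to camera coordinates, as OpenCV has them; the wrist camera has in their place "mount" (4x4, takes a point from camera to tool coordinates, whose origin is the TCP and whose axes are the tool frame's). Camera axes: x right, y down, z forward; pixel columns grow to the right and rows downward; lengths in m; the calibration is good to about 2 mm. A picture is of the moment at which its call begins: read the wrist's pose just before it. There is no depth.
- manip.sign_off(): hands the job in, once; it reports no verdict.
The state is a dict: "clock": time; "qpos": joint angles; "qd": joint speeds; "effort": joint torques, N m; "position": TCP position; "ee_rot": TCP orientation; "contact_force": force on the tool from outside, world axes, zero at the start; "moment": the same for the moment, N m; "width": finger opening in m.
Only numpy, scipy, OpenCV 4.12 (cv2) and the standard library are available. Lean on these libraries where they do the work, as an engineer would, in place of code of your own. Each camera call takes 0.05 s, during which the arm holds its last target. There are 200 camera calls.

## Working session

There is one attempt and no reset: what is moved stays moved. The work goes in short steps, Python scripts to look and compute and a tool call to move; the robot and the scene stay as the last step left them, time stands still between calls to the robot, and variables do not carry over. Pictures are saved under pics/ and viewed, about 8 in all and at most 12, crops included, and the job is handed in when it is done.

Besides the shell and the picture viewer there is one more tool, called after "Request:" as name(argument=value, ...) on one line, values as JSON. step_arm: Moves the arm, as the interface text tells. Its arguments: {"type":"object","properties":{"increments":{"type":"array"},"force":{"type":"number"}},"required":["increments"]}

```bash
mkdir -p pics; ls; cat > h.py <<'E'
import numpy as np, cv2, pickle
from scipy.spatial.transform import Rotation as R
from rig import manip
def grab(name,fn):
    s=manip.get_state(); d=manip.get_image(name)
    d['state']=s; pickle.dump(d,open(f'pics/{fn}.pkl','wb'))
    cv2.imwrite(f'pics/{fn}.png',d['img'][:,:,::-1]); return d
def load(fn): return pickle.load(open(f'pics/{fn}.pkl','rb'))
def ext(d):
    if 'rvec' in d and d['rvec'] is not None:
        return cv2.Rodrigues(np.array(d['rvec'],float))[0],np.array(d['tvec'],float).ravel()
    s=d['state'];q=s['ee_rot'];T=np.eye(4);T[:3,:3]=R.from_quat([q[1],q[2],q[3],q[0]]).as_matrix();T[:3,3]=s['position']
    M=np.linalg.inv(T@np.array(d['mount']));return M[:3,:3],M[:3,3]
def proj(d,P):
    r,t=ext(d);c=np.atleast_2d(P)@r.T+t
    return np.c_[d['fx']*c[:,0]/c[:,2]+d['cx'],d['fy']*c[:,1]/c[:,2]+d['cy']]
def ray(d,uv):
    r,t=ext(d);uv=np.atleast_2d(uv).astype(float)
    v=np.c_[(uv[:,0]-d['cx'])/d['fx'],(uv[:,1]-d['cy'])/d['fy'],np.ones(len(uv))]@r
    return -r.T@t,v
def atz(d,uv,z):
    o,v=ray(d,uv);return o+v*((z-o[2])/v[:,2])[:,None]
def tri(obs): # [(d,uv)]
    A=np.zeros((3,3));b=np.zeros(3)
    for d,uv in obs:
        o,v=ray(d,uv);v=v[0]/np.linalg.norm(v[0]);P=np.eye(3)-np.outer(v,v);A+=P;b+=P@o
    return np.linalg.solve(A,b)
E
python3 - <<'E'
from h import *
for n in('scene','side','wrist'):
    d=grab(n,n+'0');r,t=ext(d);print(n,-r.T@t,d['fx'])
print(manip.get_state(),manip.grasp_offset)
a=[cv2.imread(f'pics/{n}0.png') for n in('scene','side')]
E
```

```text
pics
scene [ 1.00447862 -0.48675209  0.8709997 ] 411.22065150763774
side [0.04372144 0.51955705 0.68712783] 451.018879550388
wrist [ 0.27266141 -0.51277991  0.37143805] 365.2553195484849
{'clock': 0.15, 'qpos': array([-1.33698745e+00,  2.76427704e-01,  1.50581827e+00, -2.15389398e-05,
        1.36068452e+00, -1.20990625e-01]), 'qd': array([-0.00162146, -0.00226275, -0.00312582,  0.00195718, -0.00165062,
        0.00016311]), 'effort': array([ 9.67902124e-04, -4.17146659e+01, -2.46033150e+01, -1.08235581e-04,
        7.63566059e-03,  8.03741585e-06]), 'position': array([ 0.19966052, -0.53881752,  0.23066057]), 'ee_rot': array([-0.12431336, -0.69597483, -0.12525702,  0.69604303]), 'contact_force': array([-0.22059713, -0.30211273, -0.29780904]), 'moment': array([ 0.03772204, -0.0550305 , -0.00864957]), 'width': 0.08536012464840746} 0.0187
```

View pics/scene0.png

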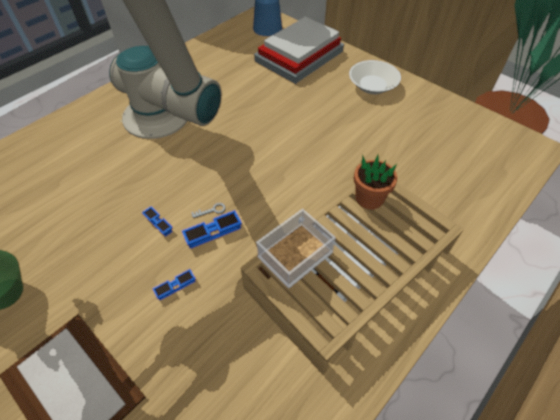

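View pics/side0.png

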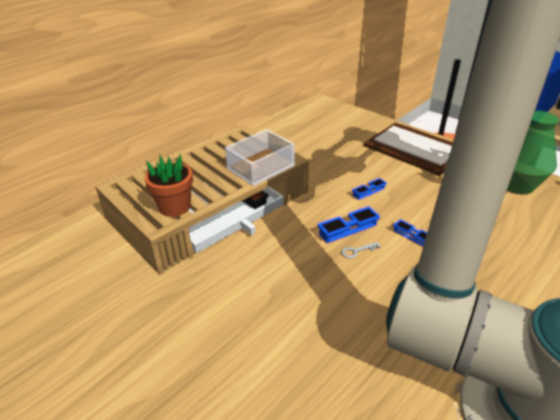

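The scene view shows the large blue pair at (213,229) with the key at (208,212), and small blue decoys at (157,220) and (175,285). The box is at (297,248) and the planter at (374,182). The side view shows the tongue at (249,228), and the black pair at (260,198), which is the -y end of the tray. I'll enlarge both views.

```bash
python3 - <<'E'
from h import *
a=cv2.imread('pics/scene0.png')[150:360,170:470]; b=cv2.imread('pics/side0.png')[120:280,90:390]
cv2.imwrite('pics/z1.png',cv2.resize(a,None,fx=2.6,fy=2.6,interpolation=cv2.INTER_CUBIC))
cv2.imwrite('pics/z2.png',cv2.resize(b,None,fx=2.6,fy=2.6,interpolation=cv2.INTER_CUBIC))
E
```

```text
(no output)
```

View pics/z1.png

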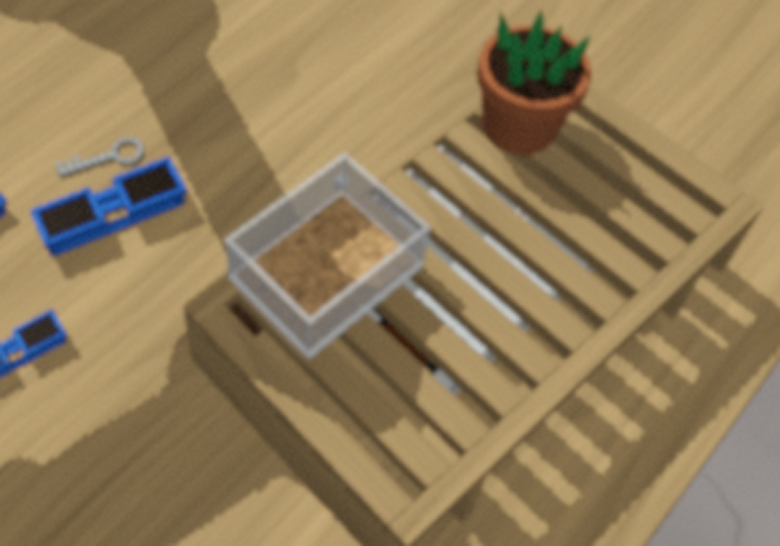

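View pics/z2.png

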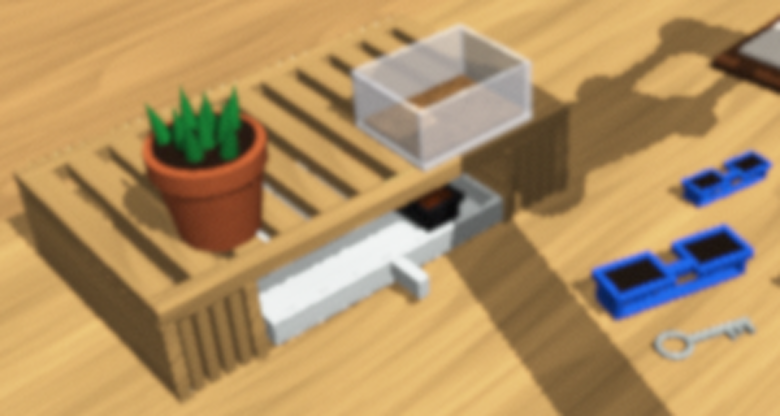

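```bash
cat > fit.py <<'E'
from h import *
from scipy.optimize import least_squares
A=load('scene0');B=load('side0')
ca=lambda u,v:np.array([u/2.6+170,v/2.6+150]); cb=lambda u,v:np.array([u/2.6+90,v/2.6+120])
obs=[(A,ca(188,310),(-.13,-.22,.1)),(A,ca(408,543),(.13,-.22,.1)),(A,ca(757,205),(.13,.22,.1)),
(B,cb(165,316),(-.13,.22,.1)),(B,cb(570,106),(-.13,-.22,.1)),(B,cb(182,398),(-.13,.22,0)),(B,cb(18,180),(.13,.22,.1))]
def T(p,q): c,s=np.cos(p[2]),np.sin(p[2]);return np.array([p[0]+c*q[0]-s*q[1],p[1]+s*q[0]+c*q[1],q[2]+p[3]])
f=lambda p:np.concatenate([proj(d,T(p,q))[0]-uv for d,uv,q in obs])
r=least_squares(f,[.6,-.1,0,0]);p=r.x;print('riser',p[:3],np.degrees(p[2]),'z',p[3]);print(r.fun.round(1))
print('corner tri',tri([(A,ca(188,310)),(B,cb(570,106))]))
t=atz(B,cb(422,278),.036)[0];print('tongue tip',t)
c,s=np.cos(p[2]),np.sin(p[2]);l=np.array([[c,s],[-s,c]])@(t[:2]-p[:2]);print('local',l,'joint',-(l[0]+.17))
o2=[(A,ca(35,210),(-.072,.023,.032)),(A,ca(175,158),(-.072,.023,.032))]
sa=[(35,210),(175,158),(187,192),(52,236)];sb=[(594,270),(720,227),(752,245),(615,305)]
for d,cc,S in((A,ca,sa),(B,cb,sb)):
    P=atz(d,[cc(*x) for x in S],.032);print(P[:,:2].round(4).tolist(),P.mean(0))
    e=P[1]-P[0]+P[2]-P[3];print('yaw',np.degrees(np.arctan2(e[1],e[0])),np.linalg.norm(e)/2,np.linalg.norm(P[0]-P[3]))
print('centre tri',tri([(A,np.mean([ca(*x) for x in sa],0)),(B,np.mean([cb(*x) for x in sb],0))]))
E
python3 fit.py
```

```text
riser [ 0.79520732 -0.02695221 -0.08658505] -4.960957967588124 z -0.004142149880443516
[-3.  -0.6  0.3  1.8  1.1 -0.1 -0.9  0.  -0.2 -0.4  1.4  3.9 -2.1 -2.2]
corner tri [ 0.64903817 -0.2331397   0.09421836]
tongue tip [ 0.62229695 -0.00754007  0.036     ]
local [-0.17394132  0.00438667] joint 0.0039413193884443865
[[0.4394, -0.2349], [0.4922, -0.1019], [0.5303, -0.1222], [0.474, -0.2428]] [ 0.483985   -0.17546694  0.032     ]
yaw 66.72639163928969 0.13799639972001812 0.035515562343840984
[[0.5206, -0.1186], [0.473, -0.2434], [0.4366, -0.2401], [0.4783, -0.094]] [ 0.47715462 -0.17403689  0.032     ]
yaw -108.2458321060619 0.1426548599089059 0.048942778678516076
centre tri [ 0.48056941 -0.17556168  0.02805042]
```

```bash
cat >> fit.py <<'E'
print('----')
W=load('wrist0');print(np.array(W['mount']).round(3).tolist());s=W['state'];q=s['ee_rot'];Rm=R.from_quat([q[1],q[2],q[3],q[0]]).as_matrix()
print('tool axes cols',Rm.round(3).tolist(),'jaw yaw',np.degrees(np.arctan2(Rm[1,1],Rm[0,1])))
loc=lambda P:np.array([[c,s_],[-s_,c]])@(P[:2]-p[:2])
s_=np.sin(p[2])
for n,uv,z in(('planter base',cb(220,235),.1),('box fr -y? ',cb(530,125),.1),('box front corner',cb(422,163),.1),('tray front +y top out corner',cb(262,293),.036),('tray front -y',cb(503,195),.036),('black +y front top',cb(440,228),.046),('black front -y top?',cb(465,205),.046)):
    print(n,loc(atz(B,uv,z)[0]).round(4))
w=lambda x,y:T(p,(x,y,0))[:2].round(4)
print('tongue centre',w(-.154,0),'grasp',w(-.172,0))
E
python3 fit.py | sed -n '/----/,$p'
```

```text
----
[[-0.002, -0.3, 0.954, -0.141], [1.0, 0.0, 0.002, 0.001], [-0.001, 0.954, 0.3, -0.078], [0.0, 0.0, 0.0, 1.0]]
tool axes cols [[-0.0, 0.347, -0.938], [0.002, -0.938, -0.347], [-1.0, -0.002, -0.0]] jaw yaw -69.66914438924546
planter base [-0.0786  0.1362]
box fr -y?  [-0.134  -0.1635]
box front corner [-0.1127 -0.0509]
tray front +y top out corner [-0.0951  0.1165]
tray front -y [-0.1326 -0.1299]
black +y front top [-0.1407 -0.045 ]
black front -y top? [-0.1301 -0.0844]
tongue centre [ 0.6418 -0.0136] grasp [ 0.6239 -0.0121]
```

Request:
step_arm(increments=[{"grip": 1, "delta_pos": [0.02, 0.025, 0.007], "twist": -2.5}, {"grip": 1, "delta_pos": [0.02, 0.025, 0.007], "twist": -2.5}, {"grip": 1, "delta_pos": [0.02, 0.025, 0.007], "twist": -2.5}, {"grip": 1, "delta_pos": [0.02, 0.025, 0.007], "twist": -2.5}, {"grip": 1, "delta_pos": [0.02, 0.025, 0.007], "twist": -2.5}, {"grip": 1, "delta_pos": [0.02, 0.025, 0.007], "twist": -2.5}, {"grip": 1, "delta_pos": [0.02, 0.025, 0.007], "twist": -2.5}, {"grip": 1, "delta_pos": [0.02, 0.025, 0.007], "twist": -2.5}, {"grip": 1, "delta_pos": [0.02, 0.025, 0.007], "twist": -2.5}, {"grip": 1, "delta_pos": [0.02, 0.025, 0.007], "twist": -2.5}])

```text
clock: 0.98
position: [0.4003, -0.2877, 0.3015]
ee_rot: [0.03, -0.706, 0.03, 0.707]
contact_force: [0.0, 0.1, -0.0]
width: 0.0852
```

Request:
step_arm(increments=[{"grip": 1, "delta_pos": [0.02, 0.033, 0]}, {"grip": 1, "delta_pos": [0.02, 0.033, 0]}, {"grip": 1, "delta_pos": [0.02, 0.033, 0]}, {"grip": 1, "delta_pos": [0.02, 0.033, 0]}, {"grip": 1, "delta_pos": [0.02, 0.033, 0]}, {"grip": 1, "delta_pos": [0.02, 0.033, 0]}, {"grip": 1, "delta_pos": [0, 0, 0]}])

```text
schema error: expected keys grip, delta_pos, twist
```

```bash
python3 -c "
from h import *
d=grab('wrist','w1');print(d['state']['position'],d['state']['qpos'])
cv2.imwrite('pics/w1b.png',cv2.resize(d['img'][:,:,::-1],(800,600),interpolation=cv2.INTER_CUBIC))"
```

```text
[ 0.40032074 -0.28769627  0.30150272] [-7.64330182e-01  1.17420459e-01  1.53892824e+00 -7.98315295e-05
  1.48551142e+00  8.90299105e-01]
```

View pics/w1b.png

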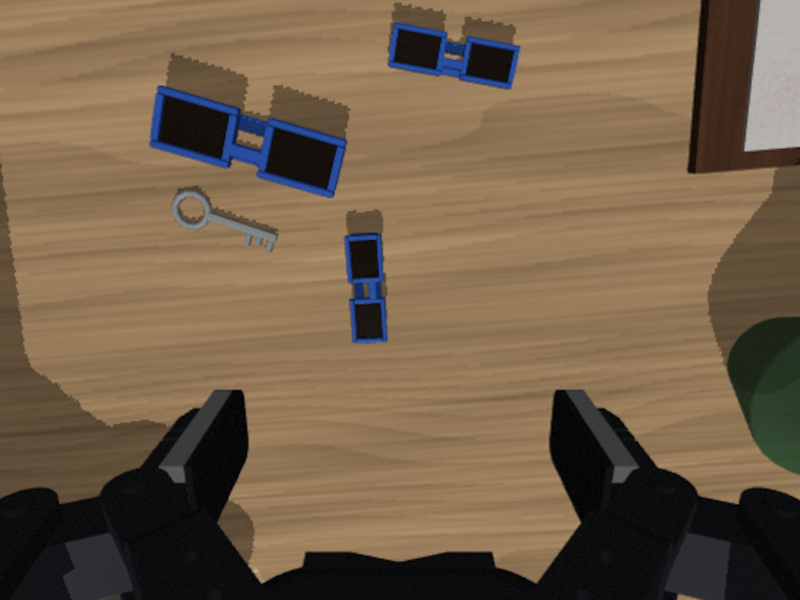

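The wrist view shows the large blue pair with corners (158,87), (347,140), (333,196) and (150,146) at 800x600, the key at (225,220), and the decoys clear of both. The second move was refused because "twist" was missing, so I'll resend it.

Request:
step_arm(increments=[{"grip": 1, "delta_pos": [0.02, 0.033, 0], "twist": 0}, {"grip": 1, "delta_pos": [0.02, 0.033, 0], "twist": 0}, {"grip": 1, "delta_pos": [0.02, 0.033, 0], "twist": 0}, {"grip": 1, "delta_pos": [0.02, 0.033, 0], "twist": 0}, {"grip": 1, "delta_pos": [0.02, 0.033, 0], "twist": 0}, {"grip": 1, "delta_pos": [0.02, 0.033, 0], "twist": 0}, {"grip": 1, "delta_pos": [0, 0, 0], "twist": 0}])

```text
clock: 1.62
position: [0.5225, -0.0854, 0.3008]
ee_rot: [-0.028, 0.707, -0.025, -0.706]
contact_force: [0.2, 0.1, 0.2]
width: 0.0858
```

```bash
python3 -c "
from h import *
d=grab('wrist','w2');print(d['state']['position'],d['state']['qpos'])
cv2.imwrite('pics/w2b.png',cv2.resize(d['img'][:,:,::-1],(800,600),interpolation=cv2.INTER_CUBIC))"
```

```text
[ 0.52250274 -0.08536551  0.30079728] [-0.29682103  0.17407679  1.47149636  0.0049246   1.49561486  1.34824386]
```

View pics/w2b.png

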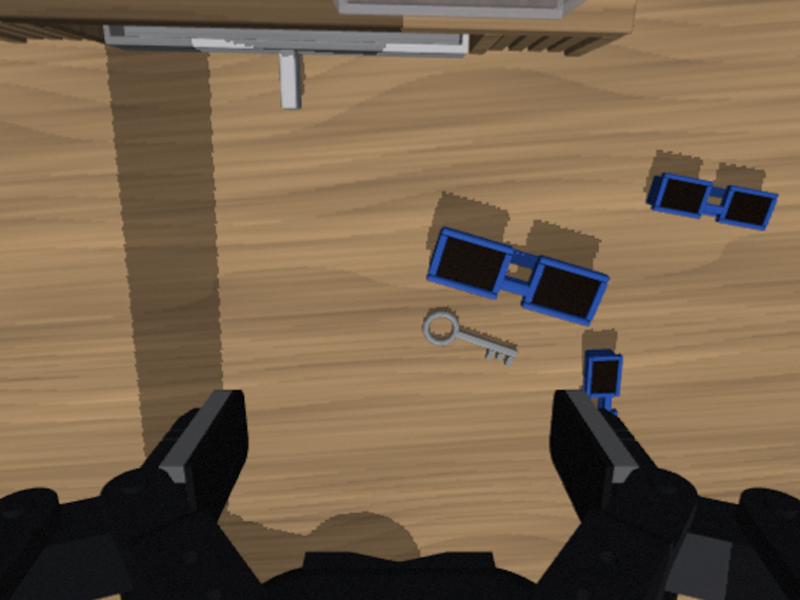

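The second wrist view shows the blue pair with corners (441,229), (608,276), (590,325) and (428,280), the tongue from (290,53) to its tip at (291,107), and the lip along the top of the picture.

```bash
cat > m.py <<'E'
from h import *
W1=load('w1');W2=load('w2');A=load('scene0');B=load('side0');k=.7
b1=np.array([(158,87),(347,140),(333,196),(150,146)])*k;b2=np.array([(441,229),(608,276),(590,325),(428,280)])*k
C=np.array([tri([(W1,u),(W2,v)]) for u,v in zip(b1,b2)]);print(C.round(4))
for d,b in((W1,b1),(W2,b2)):
    P=atz(d,b,.032);e=P[1]-P[0]+P[2]-P[3];print('blue c',P.mean(0).round(4),'yaw',np.degrees(np.arctan2(e[1],e[0])),np.linalg.norm(e)/2,np.linalg.norm(P[0]-P[3]),np.linalg.norm(P[1]-P[2]))
print('tongue tip wrist@.036',atz(W2,np.array([(282,107),(300,107),(281,53),(298,53)])*k,.036).round(4))
print('tip tri',tri([(W2,np.array((291,107))*k),(B,np.array((422/2.6+90,278/2.6+120)))]).round(4))
P=atz(W2,np.array([(105,45),(468,55)])*k,.014);print('lip bottom?',P.round(4))
P=atz(W2,np.array([(105,27),(468,37)])*k,.036);print('lip top?',P.round(4),np.degrees(np.arctan2(P[1,0]-P[0,0],-(P[1,1]-P[0,1]))))
E
python3 m.py
```

```text
[[ 0.5244 -0.12    0.0257]
 [ 0.4752 -0.2556  0.0252]
 [ 0.4347 -0.2405  0.0298]
 [ 0.4836 -0.1068  0.0301]]
blue c [ 0.4794 -0.1819  0.032 ] yaw -109.96084489341263 0.14196158396554429 0.043128794927549126 0.0434317791328613
blue c [ 0.4805 -0.1797  0.032 ] yaw -110.05042390451445 0.1417101726097409 0.04293309199642467 0.04358065481079468
tongue tip wrist@.036 [[ 0.6245 -0.0075  0.036 ]
 [ 0.6235 -0.0206  0.036 ]
 [ 0.6605 -0.0118  0.036 ]
 [ 0.6596 -0.0239  0.036 ]]
tip tri [ 0.6254 -0.0122  0.0311]
lip bottom? [[ 0.6789  0.1231  0.014 ]
 [ 0.652  -0.1473  0.014 ]]
lip top? [[ 0.6862  0.1093  0.036 ]
 [ 0.661  -0.1449  0.036 ]] -5.668699913804633
```

Request:
step_arm(increments=[{"grip": 1, "delta_pos": [0.026, 0.0178, -0.01], "twist": -1}, {"grip": 1, "delta_pos": [0.026, 0.0178, -0.03], "twist": 0}, {"grip": 1, "delta_pos": [0.026, 0.0178, -0.03], "twist": 0}, {"grip": 1, "delta_pos": [0.0265, 0.0177, -0.03], "twist": 0}, {"grip": 1, "delta_pos": [0, 0, -0.035], "twist": 0}, {"grip": 1, "delta_pos": [0, 0, -0.035], "twist": 0}, {"grip": 1, "delta_pos": [0, 0, -0.035], "twist": 0}, {"grip": 1, "delta_pos": [0, 0, -0.02], "twist": 0}, {"grip": 1, "delta_pos": [0, 0, 0], "twist": 0}, {"grip": 1, "delta_pos": [0, 0, 0], "twist": 0}])

```text
clock: 2.5
position: [0.6198, -0.0237, 0.0793]
ee_rot: [0.035, -0.705, 0.035, 0.707]
contact_force: [0.3, -0.9, 0.8]
width: 0.0854
```

Request:
step_arm(increments=[{"grip": 1, "delta_pos": [0.007, 0.009, -0.017], "twist": 0}, {"grip": 1, "delta_pos": [0, 0, -0.025], "twist": 0}, {"grip": 1, "delta_pos": [0, 0, -0.015], "twist": 0}, {"grip": 1, "delta_pos": [0, 0, -0.01], "twist": 0}, {"grip": 1, "delta_pos": [0, 0, 0], "twist": 0}])

```text
clock: 2.92
position: [0.6277, -0.0141, 0.0132]
ee_rot: [0.035, -0.706, 0.035, 0.706]
contact_force: [-1.0, 0.5, -0.9]
width: 0.0855
```

```bash
python3 -c "
from h import *
d=grab('wrist','w3');s=d['state'];q=s['ee_rot'];M=R.from_quat([q[1],q[2],q[3],q[0]]).as_matrix();print(s['position'],s['contact_force'],'jaw',np.degrees(np.arctan2(M[1,1],M[0,1])),M[:,0])
cv2.imwrite('pics/w3b.png',cv2.resize(d['img'][:,:,::-1],(800,600),interpolation=cv2.INTER_CUBIC))"
```

```text
[ 0.62767858 -0.01408696  0.01319485] [-1.0491815   0.49261715 -0.93089   ] jaw -95.69697017646011 [-5.87509075e-04 -2.16095063e-04 -9.99999804e-01]
```

View pics/w3b.png

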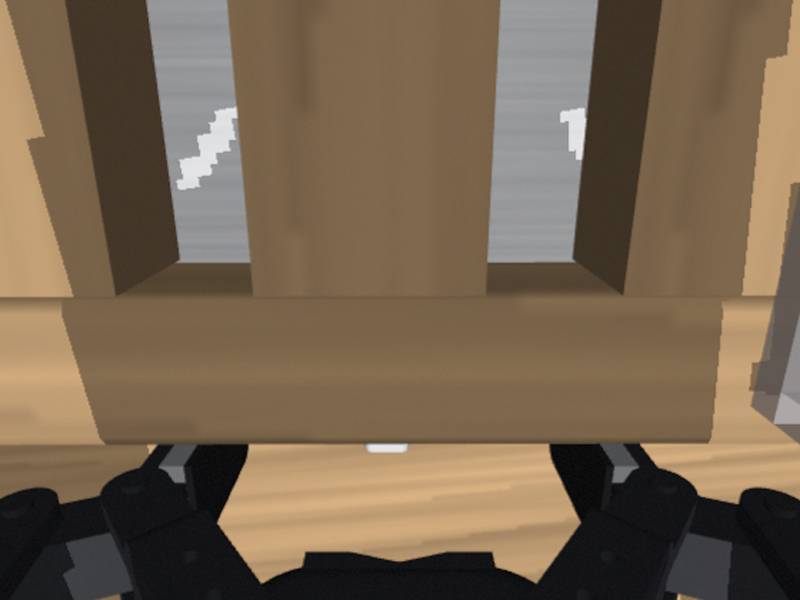

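The wrist view has the riser's front edge square across it at row 443, and the tongue end between the fingers at (387,447). I'll close on it.

Request:
step_arm(increments=[{"grip": 0, "delta_pos": [0, 0, 0], "twist": 0}, {"grip": 0, "delta_pos": [0, 0, 0], "twist": 0}, {"grip": 0, "delta_pos": [0, 0, 0], "twist": 0}, {"grip": 0, "delta_pos": [0, 0, 0], "twist": 0}, {"grip": 0, "delta_pos": [0, 0, 0], "twist": 0}, {"grip": 0, "delta_pos": [0, 0, 0], "twist": 0}, {"grip": 0, "delta_pos": [0, 0, 0], "twist": 0}, {"grip": 0, "delta_pos": [0, 0, 0], "twist": 0}], force=40)

```text
clock: 3.63
position: [0.6283, -0.0109, 0.0139]
ee_rot: [-0.037, 0.707, -0.034, -0.706]
contact_force: [0.6, 8.0, 2.0]
width: 0.0113
```

```bash
python3 -c "
from h import *
W=load('w3');print('edge',atz(W,np.array([(200,443),(400,443),(700,443)])*.7,.1),atz(W,np.array([(752,405)])*.7,.1), 'tongue y',atz(W,np.array([(387,449)])*.7,.036))"
```

```text
edge [[ 0.6722857   0.00485854  0.1       ]
 [ 0.66990914 -0.0188246   0.1       ]
 [ 0.66633441 -0.05444796  0.1       ]] [[ 0.67087972 -0.06010503  0.1       ]] tongue y [[ 0.62681157 -0.01156976  0.036     ]]
```

Request:
step_arm(increments=[{"grip": 0, "delta_pos": [-0.006, 0.0036, 0], "twist": 0}, {"grip": 0, "delta_pos": [-0.01, 0.001, 0], "twist": 0}, {"grip": 0, "delta_pos": [-0.01, 0.001, 0], "twist": 0}, {"grip": 0, "delta_pos": [-0.01, 0.001, 0], "twist": 0}, {"grip": 0, "delta_pos": [-0.008, 0.0008, 0], "twist": 0}, {"grip": 0, "delta_pos": [0, 0, 0], "twist": 0}])

```text
clock: 4.13
position: [0.5806, -0.0062, 0.0139]
ee_rot: [0.035, -0.705, 0.035, 0.707]
contact_force: [-1.4, -3.9, 7.9]
width: 0.0111
```

Request:
step_arm(increments=[{"grip": 0, "delta_pos": [-0.003, 0.0003, 0], "twist": 0}, {"grip": 0, "delta_pos": [-0.002, 0.0002, 0], "twist": 0}, {"grip": 0, "delta_pos": [0, 0, 0], "twist": 0}])

```text
clock: 4.38
position: [0.578, -0.006, 0.0139]
ee_rot: [0.035, -0.706, 0.035, 0.706]
contact_force: [0.4, -3.5, 7.0]
width: 0.0112
```

Request:
step_arm(increments=[{"grip": 0, "delta_pos": [-0.003, 0.0003, 0], "twist": 0}, {"grip": 0, "delta_pos": [0, 0, 0], "twist": 0}])

```text
clock: 4.55
position: [0.5779, -0.006, 0.0139]
ee_rot: [-0.035, 0.708, -0.035, -0.704]
contact_force: [4.4, -3.8, 2.3]
width: 0.0113
```

Request:
step_arm(increments=[{"grip": 0, "delta_pos": [-0.003, 0.0003, 0], "twist": 0}, {"grip": 0, "delta_pos": [0, 0, 0], "twist": 0}])

```text
clock: 4.72
position: [0.5779, -0.006, 0.0139]
ee_rot: [-0.035, 0.71, -0.035, -0.702]
contact_force: [10.6, -3.6, -2.9]
width: 0.0113
```

The tray moved 50 mm, and then the force rose with no further motion, so it is at its stop. I'll ease off, open, rise and look.

Request:
step_arm(increments=[{"grip": 0, "delta_pos": [0.006, -0.0006, 0], "twist": 0}, {"grip": 0.8, "delta_pos": [0, 0, 0], "twist": 0}, {"grip": 0.8, "delta_pos": [0, 0, 0], "twist": 0}, {"grip": 0.8, "delta_pos": [0, 0, 0], "twist": 0}, {"grip": 0.8, "delta_pos": [0, 0, 0], "twist": 0}, {"grip": 0.8, "delta_pos": [0, 0, 0], "twist": 0}, {"grip": 0.8, "delta_pos": [0, 0, 0.02], "twist": 0}, {"grip": 0.8, "delta_pos": [0, 0, 0.03], "twist": 0}, {"grip": 0.8, "delta_pos": [0, 0, 0.035], "twist": 0}, {"grip": 0.8, "delta_pos": [0, 0, 0.035], "twist": 0}])

```text
clock: 5.55
position: [0.5776, -0.0053, 0.1338]
ee_rot: [0.035, -0.705, 0.035, 0.707]
contact_force: [1.6, -0.1, 0.4]
width: 0.0683
```

Request:
step_arm(increments=[{"grip": 0.8, "delta_pos": [0, 0, 0.035], "twist": 0}, {"grip": 0.8, "delta_pos": [0, 0, 0.035], "twist": 0}, {"grip": 0.8, "delta_pos": [0, 0, 0.035], "twist": 0}, {"grip": 0.8, "delta_pos": [0, 0, 0], "twist": 0}])

```text
clock: 5.88
position: [0.5824, -0.0058, 0.2461]
ee_rot: [-0.035, 0.711, -0.035, -0.701]
contact_force: [1.0, -0.3, 1.1]
width: 0.0679
```

```bash
python3 -c "
from h import *
d=grab('wrist','w4');s=d['state'];q=s['ee_rot'];M=R.from_quat([q[1],q[2],q[3],q[0]]).as_matrix();print(s['position'],s['contact_force'],s['width'],'jaw',np.degrees(np.arctan2(M[1,1],M[0,1])))
cv2.imwrite('pics/w4b.png',cv2.resize(d['img'][:,:,::-1],(800,600),interpolation=cv2.INTER_CUBIC))"
```

```text
[ 0.58237421 -0.00577796  0.24605836] [ 0.9842377  -0.25864289  1.0547295 ] 0.06793791722995755 jaw -95.65680040500544
```

View pics/w4b.png

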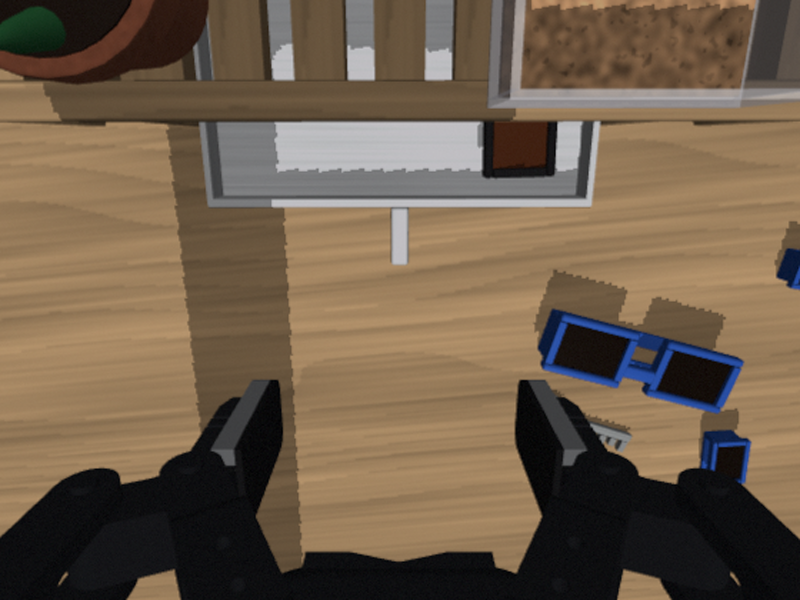

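The wrist view shows the tray out: lip outer edge from (208,207) to (592,207), tongue tip at (399,264), shelf edge along row 121. The black pair's front end runs from (485,177) to (554,175), on the -y side, and the wide strip is on the left.

```bash
python3 - <<'E'
from h import *
W=load('w4');g=lambda L,z:atz(W,np.array(L)*.7,z)[:,:2]
lip=g([(208,206),(592,206)],.036);y=lip[0]-lip[1];print('lip w',np.linalg.norm(y));a=np.arctan2(-y[0],y[1]);print('yaw',np.degrees(a))
mid=lip.mean(0);X=np.array([np.cos(a),np.sin(a)]);Y=np.array([-X[1],X[0]])
O=mid+X*(.130+.055);print('lip mid',mid,'O',O,'tip',g([(399,264)],.036))
L=lambda P:np.c_[(P-O)@X,(P-O)@Y].round(4)
print('lip inner',L(g([(220,198),(580,198)],.036)));print('tip',L(g([(399,264)],.036)))
print('black',L(g([(485,177),(554,175),(485,123)],.046)));print('edge .1',L(g([(300,81),(300,121),(600,121)],.1)))
print('edge .082',L(g([(300,121)],.082)))
print('box',L(g([(490,108),(740,106)],.1)),'planter rim',L(g([(70,82),(207,20)],.19)))
P=g([(555,310),(742,360),(720,411),(545,366)],.032);e=P[1]-P[0]+P[2]-P[3];print('blue',P.mean(0),np.degrees(np.arctan2(e[1],e[0])))
for yy in(.03,.035):
  for x in(-.23,-.163):print(yy,x,O+X*x+Y*yy)
E
```

```text
lip w 0.2571132370448189
yaw -5.612962588060053
lip mid [ 0.61574761 -0.01144253] O [ 0.79986059 -0.02953702] tip [[ 0.57621991 -0.00679575]]
lip inner [[-0.1797  0.12  ]
 [-0.1797 -0.12  ]]
tip [[-0.2248  0.0008]]
black [[-0.1654 -0.0543]
 [-0.1641 -0.0984]
 [-0.1325 -0.0527]]
edge .1 [[-0.1138  0.0518]
 [-0.1332  0.0529]
 [-0.1332 -0.1043]]
edge .082 [[-0.1326  0.0561]]
box [[-0.1268 -0.0463]
 [-0.1257 -0.1764]] planter rim [[-0.1233  0.1174]
 [-0.1035  0.0671]]
blue [ 0.48320717 -0.17841725] -110.95809299120745
0.03 -0.23 [0.57389762 0.022815  ]
0.03 -0.163 [0.64057637 0.01626186]
0.035 -0.23 [0.57438666 0.02779102]
0.035 -0.163 [0.64106541 0.02123788]
```

Request:
step_arm(increments=[{"grip": 0.8, "delta_pos": [-0.0112, -0.0212, 0], "twist": 6.9}, {"grip": 0.8, "delta_pos": [-0.0112, -0.0212, 0], "twist": 6.9}, {"grip": 0.8, "delta_pos": [-0.0112, -0.0212, 0], "twist": 6.9}, {"grip": 0.8, "delta_pos": [-0.0112, -0.0212, 0], "twist": 6.9}, {"grip": 0.8, "delta_pos": [-0.0112, -0.0212, 0], "twist": 6.9}, {"grip": 0.8, "delta_pos": [-0.0112, -0.0212, 0], "twist": 6.9}, {"grip": 0.8, "delta_pos": [-0.0112, -0.0212, 0], "twist": 6.9}, {"grip": 0.8, "delta_pos": [-0.0112, -0.0212, 0], "twist": 6.9}, {"grip": 0.8, "delta_pos": [-0.0112, -0.0212, 0], "twist": 6.9}, {"grip": 0.8, "delta_pos": [-0.0112, -0.0212, 0], "twist": 6.9}])

```text
clock: 6.77
position: [0.4652, -0.2178, 0.2367]
ee_rot: [-0.372, -0.6, -0.374, 0.601]
contact_force: [0.4, -0.7, 0.4]
width: 0.0689
```

Request:
step_arm(increments=[{"grip": 0.8, "delta_pos": [-0.0112, -0.0212, -0.02], "twist": 6.7}, {"grip": 0.8, "delta_pos": [0, 0, -0.035], "twist": 0}, {"grip": 0.8, "delta_pos": [0, 0, -0.035], "twist": 0}, {"grip": 0.8, "delta_pos": [0, 0, -0.02], "twist": 0}, {"grip": 0.8, "delta_pos": [0, 0, 0], "twist": 0}, {"grip": 0.8, "delta_pos": [0, 0, 0], "twist": 0}])

```text
clock: 7.27
position: [0.4543, -0.2379, 0.1267]
ee_rot: [-0.404, -0.579, -0.407, 0.58]
contact_force: [0.3, 0.0, 0.3]
width: 0.0685
```

```bash
python3 -c "
from h import *
d=grab('wrist','w5');s=d['state'];q=s['ee_rot'];M=R.from_quat([q[1],q[2],q[3],q[0]]).as_matrix();print(s['position'],s['contact_force'],s['width'],'jaw',np.degrees(np.arctan2(M[1,1],M[0,1])),M[:,0],s['qpos'])
cv2.imwrite('pics/w5b.png',cv2.resize(d['img'][:,:,::-1],(800,600),interpolation=cv2.INTER_CUBIC))"
```

```text
[ 0.45429436 -0.23787387  0.12667856] [0.3116383  0.03577905 0.31249995] 0.06849542914435353 jaw -19.9789579865943 [-0.00363493  0.00272218 -0.99998969] [-6.18189322e-01  2.69196444e-01  1.79502287e+00  1.26542057e-04
  1.08191324e+00 -2.69547546e-01]
```

View pics/w5b.png

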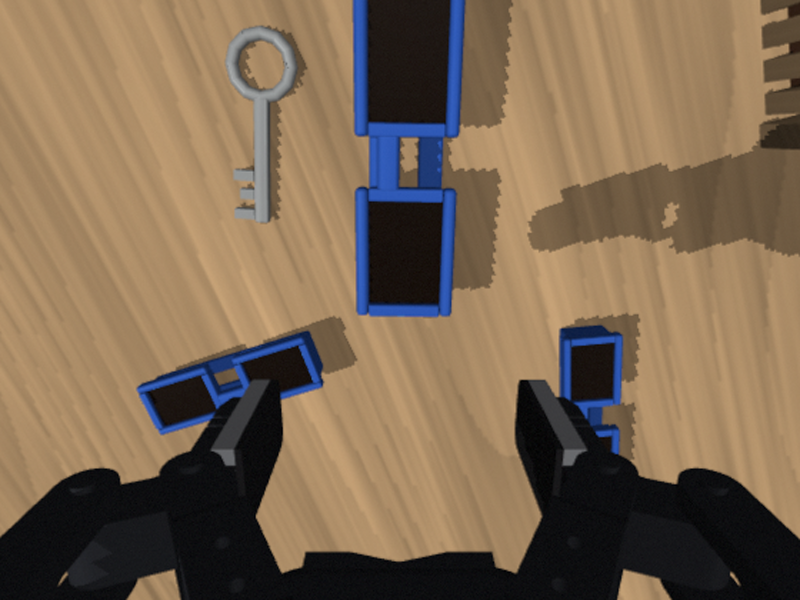

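The near end of the blue pair lies from (358,312) to (450,314), its sides upright in the picture and so parallel to the jaws' plane. The key and decoys are clear of both finger sites.

```bash
python3 - <<'E'
from h import *
W=load('w5');g=lambda L,z:atz(W,np.array(L)*.7,z)[:,:2]
P=g([(357,314),(451,316),(457,190),(356,190),(461,135),(355,134),(463,0),(354,0)],.032);print(P.round(4))
e=P[0:2].mean(0);m=P[6:8].mean(0);u=(m-e)/np.linalg.norm(m-e);print('end',e,'yaw',np.degrees(np.arctan2(u[1],u[0])),'w',np.linalg.norm(P[0]-P[1]),'centre',e+.072*u,'grasp',e+.009*u, 'key gap')
E
```

```text
[[ 0.4345 -0.2379]
 [ 0.4765 -0.2541]
 [ 0.4976 -0.1985]
 [ 0.4553 -0.1832]
 [ 0.5065 -0.1768]
 [ 0.4636 -0.1609]
 [ 0.5231 -0.1278]
 [ 0.4819 -0.1128]]
end [ 0.45553541 -0.24599933] yaw 69.50346958366451 w 0.04502373209513038 centre [ 0.48074626 -0.17855741] grasp [ 0.45868677 -0.23756909] key gap
```

Request:
step_arm(increments=[{"grip": 0.8, "delta_pos": [0.0044, 0.0003, -0.03], "twist": -0.5}, {"grip": 0.8, "delta_pos": [0, 0, -0.03], "twist": 0}, {"grip": 0.8, "delta_pos": [0, 0, -0.03], "twist": 0}, {"grip": 0.8, "delta_pos": [0, 0, -0.0225], "twist": 0}, {"grip": 0.8, "delta_pos": [0, 0, 0], "twist": 0}, {"grip": 0.8, "delta_pos": [0, 0, 0], "twist": 0}])

```text
clock: 7.82
position: [0.4607, -0.2387, 0.0165]
ee_rot: [0.403, 0.581, 0.403, -0.581]
contact_force: [-0.7, -0.5, 0.7]
width: 0.0681
```

Request:
step_arm(increments=[{"grip": 0.8, "delta_pos": [-0.001, 0.0005, -0.002], "twist": 0}, {"grip": 0.3, "delta_pos": [0, 0, 0], "twist": 0}, {"grip": 0.3, "delta_pos": [0, 0, 0], "twist": 0}, {"grip": 0.3, "delta_pos": [0, 0, 0], "twist": 0}, {"grip": 0.3, "delta_pos": [0, 0, 0], "twist": 0}, {"grip": 0.3, "delta_pos": [0, 0, 0], "twist": 0}, {"grip": 0.3, "delta_pos": [0, 0, 0], "twist": 0}, {"grip": 0.3, "delta_pos": [0, 0, 0], "twist": 0}], force=40)

```text
clock: 8.48
position: [0.4602, -0.2387, 0.0159]
ee_rot: [0.405, 0.581, 0.402, -0.58]
contact_force: [-0.4, 0.8, 5.3]
width: 0.0451
```

Request:
step_arm(increments=[{"grip": 0.3, "delta_pos": [0, 0, 0.005], "twist": 0}, {"grip": 0.3, "delta_pos": [0, 0, 0.015], "twist": 0}, {"grip": 0.3, "delta_pos": [0, 0, 0.025], "twist": 0}, {"grip": 0.3, "delta_pos": [0, 0, 0.025], "twist": 0}, {"grip": 0.3, "delta_pos": [0, 0, 0.02], "twist": 0}, {"grip": 0.3, "delta_pos": [0, 0, 0], "twist": 0}])

```text
clock: 8.98
position: [0.4618, -0.2399, 0.1088]
ee_rot: [0.407, 0.582, 0.4, -0.58]
contact_force: [0.0, -0.6, -0.3]
width: 0.0448
```

Request:
step_arm(increments=[{"grip": 0.3, "delta_pos": [-0.0016, 0.0251, 0], "twist": -6.8}, {"grip": 0.3, "delta_pos": [-0.0016, 0.0251, 0], "twist": -6.8}, {"grip": 0.3, "delta_pos": [-0.0016, 0.0251, 0], "twist": -6.8}, {"grip": 0.3, "delta_pos": [-0.0016, 0.0251, 0], "twist": -6.8}, {"grip": 0.3, "delta_pos": [-0.0016, 0.0251, 0], "twist": -6.8}, {"grip": 0.3, "delta_pos": [-0.0016, 0.0251, 0], "twist": -6.8}, {"grip": 0.3, "delta_pos": [-0.0016, 0.0251, 0], "twist": -6.8}, {"grip": 0.3, "delta_pos": [-0.0016, 0.0251, 0], "twist": -6.8}, {"grip": 0.3, "delta_pos": [-0.0016, 0.0251, 0], "twist": -6.8}, {"grip": 0.3, "delta_pos": [-0.0016, 0.0251, 0], "twist": -6.8}])

```text
clock: 9.82
position: [0.4423, 0.0142, 0.1037]
ee_rot: [-0.007, -0.707, -0.007, 0.707]
contact_force: [-0.0, 0.5, -1.0]
width: 0.0451
```

Request:
step_arm(increments=[{"grip": 0.3, "delta_pos": [-0.0016, 0.0251, 0], "twist": -6.8}, {"grip": 0.3, "delta_pos": [0, 0, 0], "twist": 0}, {"grip": 0.3, "delta_pos": [0, 0, 0], "twist": 0}])

```text
clock: 10.07
position: [0.4408, 0.039, 0.1037]
ee_rot: [0.031, -0.706, 0.031, 0.707]
contact_force: [-0.1, 0.9, 0.4]
width: 0.045
```

```bash
python3 -c "
from h import *
d=grab('wrist','w6');s=d['state'];q=s['ee_rot'];M=R.from_quat([q[1],q[2],q[3],q[0]]).as_matrix();print(s['position'],s['contact_force'],s['width'],'jaw',np.degrees(np.arctan2(M[1,1],M[0,1])),M[:,0],s['qpos'])
e=grab('side','s6')
a=cv2.resize(d['img'][:,:,::-1],(460,345));b=cv2.resize(e['img'][100:310,90:400,::-1],(800,542),interpolation=cv2.INTER_CUBIC)
b=cv2.resize(b,(340,230))
cv2.imwrite('pics/w6b.png',cv2.resize(e['img'][120:300,100:400,::-1],(800,480),interpolation=cv2.INTER_CUBIC));cv2.imwrite('pics/w6c.png',a)"
```

```text
[0.44076183 0.03904272 0.10365866] [-0.10403904  0.94133805  0.40383193] 0.04504455880146875 jaw -95.03232619500376 [-5.14387011e-04 -2.56474616e-04 -9.99999835e-01] [-6.88983332e-02  1.95877754e-01  1.97071083e+00 -3.51793209e-04
  9.75499610e-01  1.58992607e+00]
```

View pics/w6b.png

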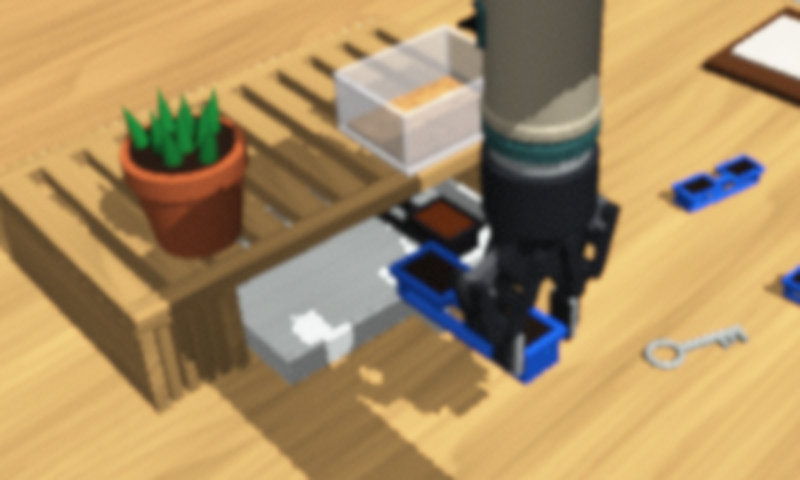

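The side view shows the blue pair held by its outer end, lenses up, pointing at the tray with its far +y top corner at (392,270). I'll check its pitch numerically.

```bash
python3 - <<'E'
from h import *
W=load('w6');B=load('s6');s=W['state'];q=s['ee_rot'];M=R.from_quat([q[1],q[2],q[3],q[0]]).as_matrix()
X=np.array([-M[0,2],-M[1,2],0]);X/=np.linalg.norm(X);print('X',X);Y=np.array([-X[1],X[0],0]);p=np.array(s['position'])
for pit in(-10,-5,0,5,10):
    a=np.radians(pit);F=X*np.cos(a)+np.array([0,0,np.sin(a)]);Z=np.cross(F,Y)
    # grasp ref: glasses x=-63, z=16 at TCP
    f=lambda x,y,z:p+(x+.063)*F+y*Y+(z-.016)*Z
    Pw=[f(.072,.023,.032),f(.072,-.023,.032),f(.011,.023,.032),f(.011,-.023,.032),f(-.011,.023,.032),f(-.072,.023,.032)]
    print(pit,'W',proj(W,Pw).round(0).tolist());print('   B',proj(B,Pw).round(0).tolist())
hsv=cv2.cvtColor(W['img'],cv2.COLOR_RGB2HSV);m=cv2.inRange(hsv,(105,120,50),(130,255,255))
for r in range(0,420,15):
    c=np.flatnonzero(m[r,150:420])+150
    if len(c):print(r,c.min(),c.max(),end=' | ')
print();hs=cv2.cvtColor(B['img'],cv2.COLOR_RGB2HSV);m=cv2.inRange(hs,(105,120,50),(130,255,255))[190:280,235:320]
y,x=np.nonzero(m);print('side: left',x.min()+235,y[x==x.min()].mean()+190,'top',x[y==y.min()].mean()+235,y.min()+190,'right',x.max()+235,y[x==x.max()].mean()+190,'bot',x[y==y.max()].mean()+235,y.max()+190)
E
```

```text
X [ 0.99614535 -0.08771793  0.        ]
-10 W [[210.0, -86.0], [345.0, -85.0], [214.0, 99.0], [341.0, 99.0], [215.0, 160.0], [219.0, 317.0]]
   B [[246.0, 227.0], [263.0, 217.0], [265.0, 237.0], [283.0, 227.0], [273.0, 241.0], [294.0, 253.0]]
-5 W [[203.0, -104.0], [352.0, -104.0], [211.0, 101.0], [344.0, 101.0], [213.0, 165.0], [219.0, 320.0]]
   B [[246.0, 223.0], [263.0, 213.0], [265.0, 235.0], [283.0, 225.0], [273.0, 240.0], [295.0, 254.0]]
0 W [[195.0, -122.0], [360.0, -122.0], [207.0, 105.0], [347.0, 105.0], [211.0, 170.0], [219.0, 322.0]]
   B [[246.0, 218.0], [263.0, 209.0], [266.0, 233.0], [283.0, 222.0], [273.0, 238.0], [295.0, 254.0]]
5 W [[185.0, -139.0], [369.0, -139.0], [204.0, 111.0], [351.0, 111.0], [209.0, 178.0], [220.0, 323.0]]
   B [[246.0, 214.0], [263.0, 205.0], [266.0, 231.0], [284.0, 220.0], [274.0, 237.0], [296.0, 255.0]]
10 W [[174.0, -154.0], [380.0, -154.0], [200.0, 119.0], [354.0, 120.0], [207.0, 187.0], [220.0, 325.0]]
   B [[246.0, 210.0], [264.0, 201.0], [267.0, 229.0], [284.0, 218.0], [274.0, 236.0], [296.0, 256.0]]
0 199 343 | 15 200 343 | 30 201 342 | 45 203 342 | 60 204 342 | 75 205 341 | 90 206 341 | 105 232 318 | 120 232 317 | 135 233 318 | 150 234 317 | 165 218 337 | 180 213 339 | 195 215 338 | 210 216 338 | 225 217 337 | 240 218 337 | 255 219 337 | 270 220 337 | 285 221 336 | 300 222 336 | 315 228 279 | 
side: left 247 220.5 top 261.0 210 right 312 243.0 bot 297.0 262
```

Request:
step_arm(increments=[{"grip": 0.3, "delta_pos": [0, 0, -0.02], "twist": -1.8}, {"grip": 0.3, "delta_pos": [0, 0, -0.0207], "twist": 0}, {"grip": 0.3, "delta_pos": [0, 0, 0], "twist": 0}, {"grip": 0.3, "delta_pos": [0, 0, 0], "twist": 0}])

```text
clock: 10.5
position: [0.4406, 0.0372, 0.0625]
ee_rot: [0.044, -0.705, 0.044, 0.707]
contact_force: [1.1, -0.6, -1.1]
width: 0.045
```

Request:
step_arm(increments=[{"grip": 0.3, "delta_pos": [0.0149, -0.0015, 0], "twist": 0}, {"grip": 0.3, "delta_pos": [0.0149, -0.0015, 0], "twist": 0}, {"grip": 0.3, "delta_pos": [0.0149, -0.0015, 0], "twist": 0}, {"grip": 0.3, "delta_pos": [0.0149, -0.0015, 0], "twist": 0}, {"grip": 0.3, "delta_pos": [0, 0, 0], "twist": 0}, {"grip": 0.3, "delta_pos": [0, 0, 0], "twist": 0}])

```text
clock: 11.0
position: [0.5018, 0.0315, 0.064]
ee_rot: [-0.044, 0.706, -0.044, -0.705]
contact_force: [-0.9, 0.2, -0.5]
width: 0.0451
```

```bash
python3 - <<'E'
from h import *
d=grab('wrist','w7');e=grab('side','s7');s=d['state'];print(s['position'],s['contact_force'])
a=cv2.resize(e['img'][160:280,170:330,::-1],(790,592),interpolation=cv2.INTER_CUBIC);cv2.imwrite('pics/s7b.png',a)
E
```

```text
[0.50183146 0.03153796 0.06398215] [-0.89981851  0.15406018 -0.47684826]
```

View pics/s7b.png

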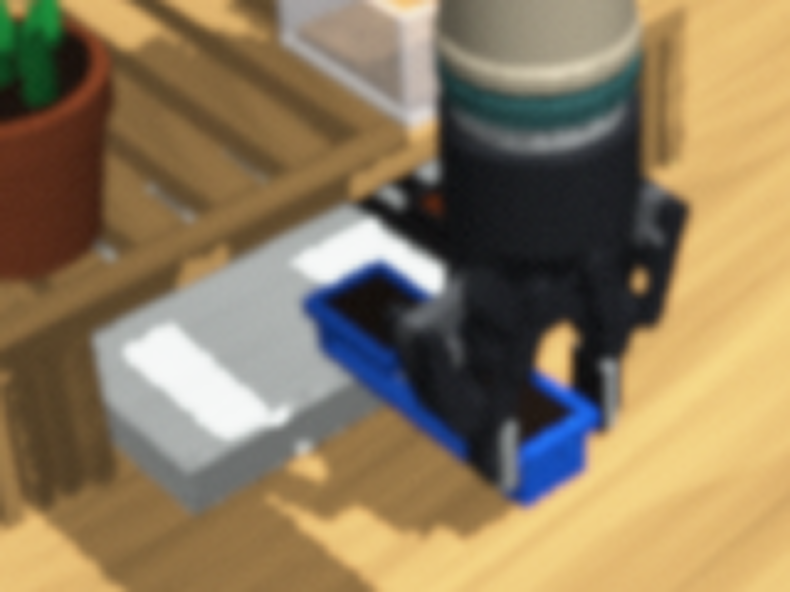

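The side view shows the leading end of the blue pair over the lip, with its leading corner at (305,300) in the crop, and no contact force. I'll continue in.

Request:
step_arm(increments=[{"grip": 0.3, "delta_pos": [0.0149, -0.0015, 0], "twist": 0}, {"grip": 0.3, "delta_pos": [0.0149, -0.0015, 0], "twist": 0}, {"grip": 0.3, "delta_pos": [0, 0, 0], "twist": 0}])

```text
clock: 11.35
position: [0.5331, 0.0287, 0.0638]
ee_rot: [-0.044, 0.707, -0.044, -0.704]
contact_force: [0.8, 0.3, -0.7]
width: 0.0449
```

Request:
step_arm(increments=[{"grip": 0.3, "delta_pos": [0.0149, -0.0015, 0], "twist": 0}, {"grip": 0.3, "delta_pos": [0.0149, -0.0015, 0], "twist": 0}, {"grip": 0.3, "delta_pos": [0.0149, -0.0015, 0], "twist": 0}, {"grip": 0.3, "delta_pos": [0, 0, 0], "twist": 0}])

```text
clock: 11.68
position: [0.5773, 0.0243, 0.0634]
ee_rot: [-0.044, 0.707, -0.044, -0.705]
contact_force: [1.3, 0.1, -0.4]
width: 0.0449
```

Request:
step_arm(increments=[{"grip": 0.3, "delta_pos": [0.0149, -0.0015, 0], "twist": 0}, {"grip": 0.3, "delta_pos": [0.0149, -0.0015, 0], "twist": 0}, {"grip": 0.3, "delta_pos": [0, 0, 0], "twist": 0}])

```text
clock: 11.93
position: [0.6063, 0.0214, 0.0633]
ee_rot: [-0.044, 0.706, -0.044, -0.705]
contact_force: [0.5, 0.8, -0.6]
width: 0.0447
```

Request:
step_arm(increments=[{"grip": 0.3, "delta_pos": [0.0149, -0.0015, 0], "twist": 0}, {"grip": 0.3, "delta_pos": [0.0149, -0.0015, 0], "twist": 0}, {"grip": 0.3, "delta_pos": [0.005, -0.0005, 0], "twist": 0}, {"grip": 0.3, "delta_pos": [0, 0, 0], "twist": 0}, {"grip": 0.3, "delta_pos": [0, 0, 0], "twist": 0}])

```text
clock: 12.35
position: [0.6381, 0.0184, 0.0629]
ee_rot: [0.044, -0.705, 0.044, 0.707]
contact_force: [-0.3, 0.1, -0.4]
width: 0.0452
```

```bash
python3 - <<'E'
from h import *
s=manip.get_state();q=s['ee_rot'];M=R.from_quat([q[1],q[2],q[3],q[0]]).as_matrix();p=s['position']
X=np.array([.9952,-.0984]);Y=np.array([.0984,.9952]);d=p[:2]-[.7998,-.0292];print('local',d@X,d@Y,p[2],s['contact_force'],'jaw',np.degrees(np.arctan2(M[1,1],M[0,1])))
# glasses yaw/pitch from wrist w7
W=load('w7');m=cv2.inRange(cv2.cvtColor(W['img'],cv2.COLOR_RGB2HSV),(105,120,50),(130,255,255))
for r in list(range(0,170,10)):
    c=np.flatnonzero(m[r,150:420])+150
    if len(c):print(r,c.min(),c.max(),end=' | ')
B=load('s7');sW=W['state'];p=np.array(sW['position']);uv=np.array([305/4.9375+170,300/4.9333+160]);print(uv)
for pit in(-6,-3,0):
    a=np.radians(pit);print(pit,proj(B,p+np.r_[X*(.135*np.cos(a))+Y*.023,.135*np.sin(a)+.016]))
E
```

```text
local -0.1655757885477633 0.031413657441888204 0.0628715818369599 [-0.26696595  0.13869657 -0.35991696] jaw -97.06370071890476
0 198 343 | 10 200 343 | 20 201 343 | 30 201 343 | 40 202 342 | 50 203 342 | 60 203 342 | 70 204 342 | 80 205 341 | 90 206 341 | 100 209 318 | 110 232 318 | 120 232 318 | 130 233 318 | 140 233 318 | 150 234 317 | 160 235 317 | [231.7721519 220.8112217]
-6 [[230.59885345 224.12876806]]
-3 [[230.17877023 221.49060371]]
0 [[229.85804342 218.90262103]]
```

Request:
step_arm(increments=[{"grip": 0.3, "delta_pos": [0.002, -0.0002, 0], "twist": 0}, {"grip": 0.3, "delta_pos": [0, 0, -0.01], "twist": 0}, {"grip": 0.3, "delta_pos": [0, 0, -0.01], "twist": 0}, {"grip": 0.3, "delta_pos": [0, 0, 0], "twist": 0}])

```text
clock: 12.68
position: [0.6395, 0.0181, 0.0403]
ee_rot: [0.044, -0.704, 0.044, 0.708]
contact_force: [0.4, 0.7, -1.1]
width: 0.0446
```

Request:
step_arm(increments=[{"grip": 0.3, "delta_pos": [0, 0, -0.004], "twist": 0}, {"grip": 0.3, "delta_pos": [0, 0, -0.004], "twist": 0}, {"grip": 0.3, "delta_pos": [0, 0, 0], "twist": 0}])

```text
clock: 12.93
position: [0.6414, 0.018, 0.034]
ee_rot: [0.044, -0.705, 0.044, 0.706]
contact_force: [0.3, -1.0, -0.6]
width: 0.0451
```

Request:
step_arm(increments=[{"grip": 0.3, "delta_pos": [0, 0, -0.002], "twist": 0}, {"grip": 0.3, "delta_pos": [0, 0, 0], "twist": 0}])

```text
clock: 13.1
position: [0.642, 0.0179, 0.0329]
ee_rot: [0.044, -0.706, 0.044, 0.706]
contact_force: [-0.3, -0.3, -1.0]
width: 0.0448
```

Request:
step_arm(increments=[{"grip": 0.3, "delta_pos": [0, 0, -0.002], "twist": 0}, {"grip": 0.3, "delta_pos": [0, 0, 0], "twist": 0}])

```text
clock: 13.27
position: [0.6421, 0.0179, 0.031]
ee_rot: [0.044, -0.706, 0.044, 0.706]
contact_force: [-0.4, 0.0, -0.9]
width: 0.0451
```

Request:
step_arm(increments=[{"grip": 0.3, "delta_pos": [0, 0, -0.001], "twist": 0}, {"grip": 0.3, "delta_pos": [0, 0, 0], "twist": 0}, {"grip": 0.5, "delta_pos": [0, 0, 0], "twist": 0}, {"grip": 0.58, "delta_pos": [0, 0, 0], "twist": 0}, {"grip": 0.66, "delta_pos": [0, 0, 0], "twist": 0}, {"grip": 0.7, "delta_pos": [0, 0, 0], "twist": 0}, {"grip": 0.7, "delta_pos": [0, 0, 0], "twist": 0}, {"grip": 0.7, "delta_pos": [0, 0, 0], "twist": 0}])

```text
clock: 13.93
position: [0.6422, 0.0179, 0.0302]
ee_rot: [-0.044, 0.706, -0.044, -0.706]
contact_force: [-0.5, -0.6, -0.7]
width: 0.0599
```

Request:
step_arm(increments=[{"grip": 0.7, "delta_pos": [0, 0, 0.005], "twist": 0}, {"grip": 0.7, "delta_pos": [0, 0, 0.015], "twist": 0}, {"grip": 0.7, "delta_pos": [0, 0, 0.02], "twist": 0}, {"grip": 0.7, "delta_pos": [-0.02, 0.002, 0.03], "twist": 0}, {"grip": 0.7, "delta_pos": [-0.02, 0.002, 0.035], "twist": 0}, {"grip": 0.7, "delta_pos": [-0.01, 0, 0.035], "twist": 0}, {"grip": 0.7, "delta_pos": [-0.01, 0, 0.035], "twist": 0}, {"grip": 0.7, "delta_pos": [0, 0, 0.035], "twist": 0}, {"grip": 0.7, "delta_pos": [0, 0, 0], "twist": 1.4}, {"grip": 0.7, "delta_pos": [0, 0, 0], "twist": 0}])

```text
clock: 14.77
position: [0.5834, 0.0218, 0.2435]
ee_rot: [-0.035, 0.709, -0.035, -0.704]
contact_force: [0.1, -0.9, -0.3]
width: 0.0596
```

```bash
python3 - <<'E'
from h import *
d=grab('wrist','w8');e=grab('side','s8');s=d['state'];print(s['position'],s['contact_force'],s['width'])
a=cv2.resize(d['img'][0:230,60:500,::-1],(785,410),interpolation=cv2.INTER_CUBIC)
b=cv2.resize(e['img'][180:270,140:320,::-1],(370,185),interpolation=cv2.INTER_CUBIC)
o=np.zeros((600,785,3),np.uint8);o[:410]=a;o[412:597,:370]=b
c=grab('scene','c8')['img'][200:320,250:420,::-1];o[412:597,380:642]=cv2.resize(c,(262,185),interpolation=cv2.INTER_CUBIC)
cv2.imwrite('pics/v8.png',o)
E
```

```text
[0.58338363 0.02184982 0.24348915] [ 0.11447473 -0.88182945 -0.27315036] 0.059598890507902146
```

View pics/v8.png

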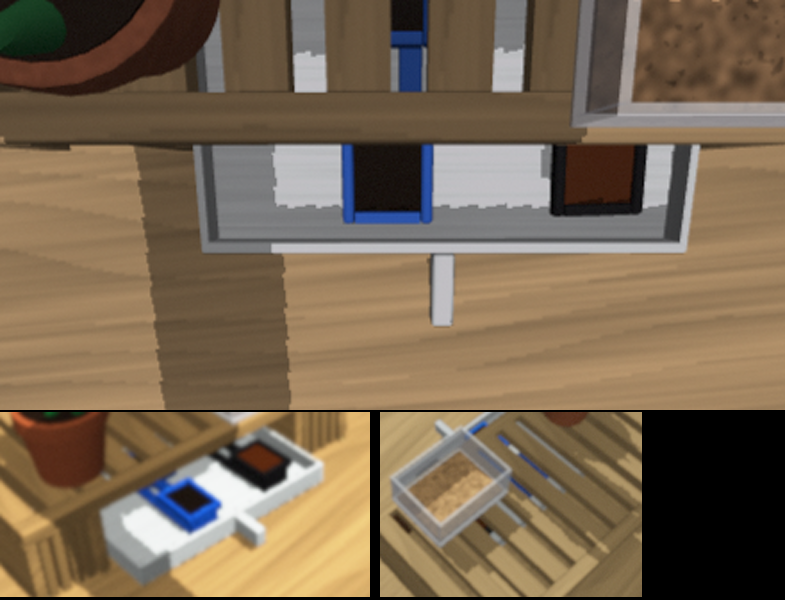

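The blue pair lies flat in the tray, its front end from (345,222) to (430,222), parallel to the black pair at (553–642,213) with a wide gap. The planter, box and tongue look right. Next I'll go in front of the tongue with the fingers shut and push the tray home.

Request:
step_arm(increments=[{"grip": 0, "delta_pos": [-0.022, -0.013, 0], "twist": 0}, {"grip": 0, "delta_pos": [-0.0204, -0.0124, -0.01], "twist": 0}, {"grip": 0, "delta_pos": [0, 0, -0.035], "twist": 0}, {"grip": 0, "delta_pos": [0, 0, -0.035], "twist": 0}, {"grip": 0, "delta_pos": [0, 0, -0.035], "twist": 0}, {"grip": 0, "delta_pos": [0, 0, -0.035], "twist": 0}, {"grip": 0, "delta_pos": [0, 0, -0.03], "twist": 0}, {"grip": 0, "delta_pos": [0, 0, -0.02], "twist": 0}, {"grip": 0, "delta_pos": [0, 0, 0], "twist": 0}, {"grip": 0, "delta_pos": [0, 0, 0], "twist": 0}])

```text
clock: 15.75
position: [0.538, -0.0033, 0.0381]
ee_rot: [0.035, -0.704, 0.035, 0.708]
contact_force: [1.1, 0.6, 0.3]
width: 0.0001
```

Request:
step_arm(increments=[{"grip": 0, "delta_pos": [0, 0, -0.015], "twist": 0}, {"grip": 0, "delta_pos": [0, 0, -0.008], "twist": 0}, {"grip": 0, "delta_pos": [0.005, -0.0005, 0], "twist": 0}, {"grip": 0, "delta_pos": [0.005, -0.0005, 0], "twist": 0}, {"grip": 0, "delta_pos": [0.005, -0.0005, 0], "twist": 0}, {"grip": 0, "delta_pos": [0.004, -0.0004, 0], "twist": 0}, {"grip": 0, "delta_pos": [0.004, -0.0004, 0], "twist": 0}, {"grip": 0, "delta_pos": [0.004, -0.0004, 0], "twist": 0}, {"grip": 0, "delta_pos": [0.004, -0.0004, 0], "twist": 0}, {"grip": 0, "delta_pos": [0.004, -0.0004, 0], "twist": 0}])

```text
clock: 16.58
position: [0.5745, -0.0069, 0.0172]
ee_rot: [0.035, -0.706, 0.035, 0.707]
contact_force: [-2.9, -0.2, 0.8]
width: 0.0001
```

Request:
step_arm(increments=[{"grip": 0, "delta_pos": [0.005, -0.0005, 0], "twist": 0}, {"grip": 0, "delta_pos": [0.005, -0.0005, 0], "twist": 0}, {"grip": 0, "delta_pos": [0.005, -0.0005, 0], "twist": 0}, {"grip": 0, "delta_pos": [0.005, -0.0005, 0], "twist": 0}, {"grip": 0, "delta_pos": [0.005, -0.0005, 0], "twist": 0}, {"grip": 0, "delta_pos": [0.004, -0.0004, 0], "twist": 0}, {"grip": 0, "delta_pos": [0.003, -0.0003, 0], "twist": 0}, {"grip": 0, "delta_pos": [0, 0, 0], "twist": 0}])

```text
clock: 17.25
position: [0.608, -0.0104, 0.0171]
ee_rot: [-0.035, 0.707, -0.035, -0.706]
contact_force: [0.1, -0.2, 0.3]
width: -0.0004
```

Request:
step_arm(increments=[{"grip": 0, "delta_pos": [0.004, -0.0004, 0], "twist": 0}, {"grip": 0, "delta_pos": [0.003, -0.0003, 0], "twist": 0}, {"grip": 0, "delta_pos": [0.002, -0.0002, 0], "twist": 0}, {"grip": 0, "delta_pos": [0, 0, 0], "twist": 0}])

```text
clock: 17.58
position: [0.6158, -0.0112, 0.0169]
ee_rot: [0.035, -0.706, 0.035, 0.706]
contact_force: [-0.7, 0.2, -0.2]
width: 0.0003
```

Request:
step_arm(increments=[{"grip": 0, "delta_pos": [0.002, -0.0002, 0], "twist": 0}, {"grip": 0, "delta_pos": [0.002, -0.0002, 0], "twist": 0}, {"grip": 0, "delta_pos": [0, 0, 0], "twist": 0}])

```text
clock: 17.83
position: [0.6158, -0.0111, 0.0169]
ee_rot: [0.035, -0.703, 0.035, 0.709]
contact_force: [-8.2, -0.1, 5.1]
width: 0.0002
```

Request:
step_arm(increments=[{"grip": 0, "delta_pos": [0.002, -0.0002, 0], "twist": 0}, {"grip": 0, "delta_pos": [0.001, -0.0001, 0], "twist": 0}, {"grip": 0, "delta_pos": [0, 0, 0], "twist": 0}])

```text
clock: 18.08
position: [0.6158, -0.0112, 0.0168]
ee_rot: [0.035, -0.701, 0.035, 0.711]
contact_force: [-14.1, 0.5, 8.6]
width: -0.0001
```

Request:
step_arm(increments=[{"grip": 0, "delta_pos": [-0.008, 0.0008, 0], "twist": 0}, {"grip": 0, "delta_pos": [-0.02, 0.002, 0], "twist": 0}, {"grip": 0, "delta_pos": [-0.01, 0.003, 0.03], "twist": 0}, {"grip": 0, "delta_pos": [0, 0, 0.035], "twist": 0}, {"grip": 0, "delta_pos": [0, 0, 0.035], "twist": 0}, {"grip": 0, "delta_pos": [0, 0, 0.035], "twist": 0}, {"grip": 0, "delta_pos": [0, 0, 0.035], "twist": 0}, {"grip": 0, "delta_pos": [0, 0, 0.035], "twist": 0}, {"grip": 0, "delta_pos": [0, 0, 0.02], "twist": 0}, {"grip": 0, "delta_pos": [0, 0, 0], "twist": 0}])

```text
clock: 18.92
position: [0.5887, -0.0065, 0.2485]
ee_rot: [-0.035, 0.711, -0.035, -0.701]
contact_force: [0.3, 0.1, 0.9]
width: 0.0003
```

```bash
python3 - <<'E'
from h import *
d=grab('wrist','w9');e=grab('side','s9');c=grab('scene','c9');s=d['state'];print(s['position'],s['contact_force'])
O=np.array([.7998,-.0292]);X=np.array([.9952,-.0984]);Y=np.array([.0984,.9952])
# brightness/saturation profile along tongue axis in w4 (joint out) and w9
for n,a,b in(('w4',-.24,-.17),('w9',-.19,-.12)):
    W=load(n);hsv=cv2.cvtColor(W['img'],cv2.COLOR_RGB2HSV);xs=np.arange(a,b,.002);out=[]
    for x in xs:
        u=proj(W,np.r_[O+X*x,.036])[0];out.append((round(x,3),int(cv2.getRectSubPix(hsv[:,:,1].copy(),(3,1),tuple(map(float,u))).mean())))
    print(n,out)
E
```

```text
[ 0.58874496 -0.00646507  0.24853625] [0.33004071 0.1459473  0.8856447 ]
w4 [(np.float64(-0.24), 103), (np.float64(-0.238), 104), (np.float64(-0.236), 104), (np.float64(-0.234), 104), (np.float64(-0.232), 102), (np.float64(-0.23), 102), (np.float64(-0.228), 103), (np.float64(-0.226), 102), (np.float64(-0.224), 6), (np.float64(-0.222), 4), (np.float64(-0.22), 5), (np.float64(-0.218), 6), (np.float64(-0.216), 6), (np.float64(-0.214), 5), (np.float64(-0.212), 4), (np.float64(-0.21), 4), (np.float64(-0.208), 5), (np.float64(-0.206), 5), (np.float64(-0.204), 4), (np.float64(-0.202), 5), (np.float64(-0.2), 6), (np.float64(-0.198), 5), (np.float64(-0.196), 5), (np.float64(-0.194), 4), (np.float64(-0.192), 5), (np.float64(-0.19), 5), (np.float64(-0.188), 5), (np.float64(-0.186), 5), (np.float64(-0.184), 5), (np.float64(-0.182), 4), (np.float64(-0.18), 4), (np.float64(-0.178), 6), (np.float64(-0.176), 5), (np.float64(-0.174), 5), (np.float64(-0.172), 3)]
w9 [(np.float64(-0.19), 103), (np.float64(-0.188), 103), (np.float64(-0.186), 103), (np.float64(-0.184), 103), (np.float64(-0.182), 103), (np.float64(-0.18), 102), (np.float64(-0.178), 103), (np.float64(-0.176), 103), (np.float64(-0.174), 103), (np.float64(-0.172), 31), (np.float64(-0.17), 5), (np.float64(-0.168), 5), (np.float64(-0.166), 5), (np.float64(-0.164), 5), (np.float64(-0.162), 5), (np.float64(-0.16), 5), (np.float64(-0.158), 5), (np.float64(-0.156), 5), (np.float64(-0.154), 5), (np.float64(-0.152), 5), (np.float64(-0.15), 5), (np.float64(-0.148), 5), (np.float64(-0.146), 5), (np.float64(-0.144), 4), (np.float64(-0.142), 5), (np.float64(-0.14), 5), (np.float64(-0.138), 5), (np.float64(-0.136), 4), (np.float64(-0.134), 6), (np.float64(-0.132), 9), (np.float64(-0.13), 105), (np.float64(-0.128), 103), (np.float64(-0.126), 104), (np.float64(-0.124), 103), (np.float64(-0.122), 104)]
```

```bash
python3 - <<'E'
from h import *
O=np.array([.7998,-.0292]);X=np.array([.9952,-.0984]);Y=np.array([.0984,.9952])
for n in('side0','s8','s9','scene0','c8','c9','w2','w4','w8','w9'):
    W=load(n);S=cv2.cvtColor(W['img'],cv2.COLOR_RGB2HSV)[:,:,1].astype(np.float32);xs=np.arange(-.26,-.14,.0005)
    for y in(-.003,0,.003):
        u=proj(W,np.array([np.r_[O+X*x+Y*y,.036] for x in xs])).astype(np.float32)
        v=cv2.remap(S,u[:,0].reshape(1,-1),u[:,1].reshape(1,-1),cv2.INTER_LINEAR)[0]
        i=np.flatnonzero(v<55);print(n,y,xs[i[0]].round(4) if len(i) else None,end=' ; ')
    print()
E
```

```text
side0 -0.003 -0.173 ; side0 0 -0.1805 ; side0 0.003 -0.185 ; 
s8 -0.003 -0.2245 ; s8 0 -0.23 ; s8 0.003 -0.2335 ; 
s9 -0.003 -0.1705 ; s9 0 -0.1765 ; s9 0.003 -0.1805 ; 
scene0 -0.003 -0.193 ; scene0 0 -0.1935 ; scene0 0.003 -0.1935 ; 
c8 -0.003 -0.2265 ; c8 0 -0.227 ; c8 0.003 -0.2275 ; 
c9 -0.003 -0.193 ; c9 0 -0.1935 ; c9 0.003 -0.1935 ; 
w2 -0.003 -0.1775 ; w2 0 -0.1775 ; w2 0.003 -0.177 ; 
w4 -0.003 -0.225 ; w4 0 -0.225 ; w4 0.003 -0.225 ; 
w8 -0.003 -0.2245 ; w8 0 -0.2245 ; w8 0.003 -0.2245 ; 
w9 -0.003 -0.172 ; w9 0 -0.172 ; w9 0.003 -0.172 ;
```

The two cameras put the travel at 53–54 mm of 55, which is within calibration error but not conclusive. I'll push once more, a little harder.

Request:
step_arm(increments=[{"grip": 0, "delta_pos": [-0.01, -0.0024, -0.03], "twist": 0}, {"grip": 0, "delta_pos": [0, 0, -0.035], "twist": 0}, {"grip": 0, "delta_pos": [0, 0, -0.035], "twist": 0}, {"grip": 0, "delta_pos": [0, 0, -0.035], "twist": 0}, {"grip": 0, "delta_pos": [0, 0, -0.035], "twist": 0}, {"grip": 0, "delta_pos": [0, 0, -0.035], "twist": 0}, {"grip": 0, "delta_pos": [0, 0, -0.02], "twist": 0}, {"grip": 0, "delta_pos": [0, 0, 0], "twist": 0}, {"grip": 0, "delta_pos": [0, 0, 0], "twist": 0}])

```text
clock: 19.82
position: [0.5728, -0.0082, 0.0148]
ee_rot: [0.035, -0.704, 0.035, 0.708]
contact_force: [0.3, -0.7, 0.7]
width: 0.0004
```

Request:
step_arm(increments=[{"grip": 0, "delta_pos": [0.01, -0.0005, 0.003], "twist": 0}, {"grip": 0, "delta_pos": [0.01, -0.0006, 0], "twist": 0}, {"grip": 0, "delta_pos": [0.01, -0.001, 0], "twist": 0}, {"grip": 0, "delta_pos": [0.008, -0.0008, 0], "twist": 0}, {"grip": 0, "delta_pos": [0.003, -0.0003, 0], "twist": 0}, {"grip": 0, "delta_pos": [0.002, -0.0002, 0], "twist": 0}, {"grip": 0, "delta_pos": [0, 0, 0], "twist": 0}])

```text
clock: 20.4
position: [0.6158, -0.0115, 0.0201]
ee_rot: [0.035, -0.705, 0.035, 0.708]
contact_force: [-4.5, -0.1, 3.9]
width: 0.0001
```

Request:
step_arm(increments=[{"grip": 0, "delta_pos": [0.004, -0.0004, 0], "twist": 0}, {"grip": 0, "delta_pos": [0.004, -0.0004, 0], "twist": 0}, {"grip": 0, "delta_pos": [0.003, -0.0003, 0], "twist": 0}, {"grip": 0, "delta_pos": [0, 0, 0], "twist": 0}])

```text
clock: 20.73
position: [0.6157, -0.0114, 0.0194]
ee_rot: [0.035, -0.697, 0.034, 0.716]
contact_force: [-23.5, 1.7, 17.8]
width: -0.0001
```

That is the same firm stop at x = 0.6158, now with 24 N, so the tray is home. I'll retreat and run a last check.

Request:
step_arm(increments=[{"grip": 0, "delta_pos": [-0.013, 0.0013, 0], "twist": 0}, {"grip": 0, "delta_pos": [-0.02, 0.002, 0], "twist": 0}, {"grip": 0, "delta_pos": [-0.01, 0.001, 0.03], "twist": 0}, {"grip": 0, "delta_pos": [0, 0, 0.035], "twist": 0}, {"grip": 0, "delta_pos": [0, 0, 0.035], "twist": 0}, {"grip": 0, "delta_pos": [0, 0, 0.035], "twist": 0}, {"grip": 0, "delta_pos": [0, 0, 0.035], "twist": 0}, {"grip": 0, "delta_pos": [-0.02, 0, 0.035], "twist": 0}, {"grip": 0, "delta_pos": [-0.02, 0, 0.02], "twist": 0}, {"grip": 0, "delta_pos": [0, 0, 0], "twist": 0}])

```text
clock: 21.57
position: [0.5457, -0.0087, 0.2511]
ee_rot: [-0.035, 0.709, -0.035, -0.703]
contact_force: [-0.3, 1.1, 0.6]
width: -0.0001
```

```bash
python3 - <<'E'
from h import *
grab('side','s10');grab('scene','c10');d=grab('wrist','w10');print(d['state']['position'],d['state']['contact_force'])
O=np.array([.7998,-.0292]);X=np.array([.9952,-.0984]);Y=np.array([.0984,.9952])
def blue(W): return cv2.inRange(cv2.cvtColor(W['img'],cv2.COLOR_RGB2HSV),(105,120,40),(130,255,255))
# blue seen through slats in scene, at top height 46 mm, in riser frame
W=load('c10');m=blue(W);y,x=np.nonzero(m);P=atz(W,np.c_[x,y],.046)[:,:2]-O;l=np.c_[P@X,P@Y]
k=(abs(l[:,0])<.14)&(abs(l[:,1])<.13);print('blue in tray px',k.sum(),l[k].min(0),l[k].max(0),'expected x -.117..+.027 y .008...054')
# unchanged objects: patch differences vs start
for n,a,b,c in(('planter','scene0','c10',(350,150,400,210)),('box','scene0','c10',(255,210,338,285)),('key','scene0','c10',(190,203,228,218)),('planter','side0','s10',(140,150,195,218)),('box','side0','s10',(225,130,296,184)),('key','side0','s10',(338,238,385,262))):
    A=load(a)['img'];B=load(b)['img'];x0,y0,x1,y1=c
    s,_=cv2.phaseCorrelate(*[cv2.cvtColor(I[y0:y1,x0:x1],cv2.COLOR_RGB2GRAY).astype(np.float32) for I in(A,B)]);print(n,b,np.round(s,2))
E
```

```text
[ 0.54625408 -0.00863736  0.24633805] [ 0.2017332  -0.66469286 -1.10037591]
blue in tray px 47 [-0.09577973  0.00363776] [0.02800594 0.05042023] expected x -.117..+.027 y .008...054
planter c10 [-0.05 -0.11]
box c10 [-0.07  0.62]
key c10 [0.59 0.4 ]
planter s10 [-0.06 -0.24]
box s10 [0.06 0.53]
key s10 [0.1  0.12]
```

```bash
python3 -c "
from rig import manip
print(manip.sign_off())"
```

```text
the job is handed in; nothing more can be done
None
```

I drew the tray out to its stop and slipped the blue sunglasses over the lip and under the shelf. I let them go flat beside the black pair and pushed the tray home. I handed the job in at about 22 s with the arm clear.

**What the last checks showed**
- **Placement:** after release, and before the push, the blue pair lay flat with lenses up, parallel to the black pair and about 60 mm from it. No contact showed in the force readings as it went in.
- **After the push:** blue shows through the slats where the pair should be.
- **Other things:** the planter, box and key match their starting pictures to within about 0.7 pixel. I put the half-pixel shifts down to shadows and to the tray moving under the clear box.

**What disagreed or was not checked**
- **Tray travel:** the cameras gave 53–54 mm of travel, not 55. The tray stopped hard at the same point on two pushes, the second at 24 N, so I took it as home and the difference as calibration error.
- **Last look:** I had used all 12 picture views by then, so everything after the push was checked by numbers only. I did not measure the black pair separately after the tray went home.

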